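Bleed down the pressure calibrator

TASK

Clear the loose test gauge from the calibrator's ledge, keeping it upright, and stand it in the empty compartment of the grey tray. Then slide the steel shutter fully open, hold the big vent button behind it fully down for at least three seconds without letting up, let it spring back, and slide the shutter fully closed again. Do not press the small flat jog button, and leave the loose coupling on the ledge and the fitting in the tray where they are.

Things in the scene. Friction and masses are not known exactly. Their poses are not given: they have to be found in the camera images.
- console: Pressure calibrator, fixed, 280 x 290 mm in plan. Origin on the bench under the panel's middle; x away from the robot, y across, z up. A flat ledge 60 mm high runs over x -130 to -45 mm; from it a panel rises at 30 degrees from horizontal (110 mm up the slope, x -45 to +50 mm), facing up and to -x. Half-way up it lie the vent button (y = +25 mm) and the jog button (y = -85 mm).
- bridge_edge (a point): Middle of the lower front edge of the steel bridge that overhangs the panel over its whole width: 185 mm above the bench, at console x = +15 mm; the bridge runs back to x = +110 mm and carries two fixed gauges up to 335 mm high. No room for an upright gripper over the vent button: come in square to the panel, from the ledge's side.
- gauge_center (a point): Centre of the dial of the loose test gauge, 76 mm above its underside: a steel drum, 66 mm diameter, 34 mm thick along its level x axis (white face to -x), on a brass stem and a square steel foot 46 x 46 x 16 mm. 109 mm tall, 0.3 to 0.5 kg, z up. Starts upright on the ledge, dial roughly edge-on to the robot. Can be gripped from above across the 34 mm.
- gauge: The same loose test gauge; origin at the centre of its underside.
- tray_slot (a point): Centre of the inner floor of the tray's empty compartment, 5 mm above the bench. The compartment is 77.5 mm along x by 90 mm along y; x points away from the other compartment. z up.
- tray: Grey plastic tray, fixed, 170 x 100 x 32 mm, walls 5 mm, with one dividing wall making two equal compartments side by side along its x axis; origin at the centre of its underside. It may stand left or right of the calibrator, with any yaw. The -x compartment holds a brass fitting.
- shutter (a joint): Position in m of the sliding steel shutter: 0 = fully closed over the vent button (stop), 0.072 = fully open (stop). It grows towards the console's +y, stays where it is left, about 2 N to move. May start a few mm open.
- shutter_grip (a point): Grip point of the shutter's black handle, a block 12 mm wide along y, 26 mm up the slope, 30 mm proud of the plate; the point lies 17 mm above the plate, 13 mm below the handle's end. z is square out of the panel, x up the slope, y the opening direction. Plate 84 x 66 x 3 mm, its face 28 mm above the panel. Pinch across y, square to the panel.
- vent_top (a point): Centre of the top of the vent button: a black mushroom head of 38 mm diameter, its top 22 mm above the panel; z is square out of the panel, x up the slope, y across. Covered by the shutter until that is open.
- vent (a joint): How far the vent button is pressed, in m: 0 = up, 0.008 = fully down. Springs back; about 2 N to start and 8 N fully down.
- jog_top (a point): Centre of the top of the small flat jog button: black, 22 mm diameter, 16 mm above the panel, 110 mm across the panel from the vent button. Not to be pressed.
- jog (a joint): How far the jog button is pressed, in m: 0 = up, 0.006 = fully down.
- coupling: Bystander: loose steel coupling, 30 mm diameter, 40 mm tall, standing on the ledge towards the console's -y end; origin at the centre of its underside.
- fitting: Bystander: loose brass fitting, 36 mm diameter, 30 mm tall, standing in the tray's other compartment; origin at the centre of its underside.
- caddy: Black open box of fittings, fixed, 160 x 100 mm, contents up to 64 mm high, standing on the side of the calibrator where the tray is not; origin at the centre of its underside.

How it is judged:
By the outcome, as a careful person would: the job done as asked, in the order asked, and still so for the second after the job is handed in, with the robot touching nothing.
It also fails if it takes over 72 s, if anything falls off the work surface, if the arm or the gripper's body presses on something with over 40 N, if the wrist force passes 120 N, or if a joint passes its speed limit or range.

ROBOT

A 6-joint arm with a two-finger parallel gripper is mounted at the origin on the work surface. World frame = base frame: x ahead of the robot, y to its left, z up, the work surface at z = 0. Lengths are in m, angles in rad, forces in N, time in s.
With the tool pointing down it reaches from about 0.325 to 0.925 m from the base axis. Payload 3.1 kg.
Tool frame: the origin (TCP) lies on the centre line of the jaws, within the pads' length; the fingertips stand 14 mm ahead of it and the grasp point (between the pads) lies 5 mm behind it; z points along the fingers, y is the line along which they close (so a half turn about z gives the same grasp; the last joint's range is limited). The gripper opens to 85 mm and grips with 20 to 120 N. Pads are 22 mm wide; open, the fingers measure 114 mm over their backs; the gripper's body (76 mm by 85 mm) begins 54 mm behind the grasp point. The pads swing forward as they close: fully open they stand 13 mm farther back than shut.
Start: joints at [-1.246, 0.217, 1.613, -0, 1.311, -0.112], TCP at [0.264, -0.566, 0.245] pointing down, gripper open.
Joint ranges: [-2.75, 2.75], [-0.78, 2.1], [0.31, 2.55], [-1.13, 4.27], [0.13, 2.63], [-2.58, 2.58]. Speed limits (rad/s): [2.79, 2.79, 3.14, 3.14, 3.14, 3.14].

INTERFACE

Orientations are given as a rotation vector (axis times angle).
In Python, from bench import sense, imaging, ticket gives the robot as it stands.
- The arm moves only by the shell command python3 -m jog 'ROWS' [FORCE]. ROWS is JSON, a list that holds one entry, the list of rows, each a list of 7 numbers: the turn, a rotation vector about the tool's x, y, z in degrees, then the shift along the tool's x, y, z in m, then the opening, from 0 (shut) to 1 (fully open). A call has 1 to 12 rows; each row is the pose to reach, as a shift and turn from the pose commanded when the call began, along the tool's axes at that moment; what a row does not reach only later rows make up. A row lasts 1/12 s, in which the tool goes at most 41.7 mm and 7.16 degrees, less where a joint would pass 70% of its speed; a pose out of reach is approached as far as the arm can. A call with a gripper value outside its range is refused whole. The fingers move at their own pace and stop on an object; FORCE is the grip in N (left out, the last holds). Time passes only in rows, so rows that repeat a pose let the fingers close. It gives the time, the measured TCP pose, the force, the opening and the grip force at its end, in the units of the state.
- sense(): the state, without advancing time (a new reading comes with each control period).
- imaging.camera(name): name is "scene" or "top"; returns the picture (480x640x3 uint8, blue, green, red); there is no depth.
- imaging.calibration(name): a dict with "fx", "fy", "cx", "cy" (pixels), "k1" (the pictures are not rectified: a ray, as slopes to the right and down, at radius r is drawn at 1 + k1 r^2 times it, then the intrinsics apply), "R" (3x3) and "t" (3): a world point X has camera coordinates R X + t. Camera axes: x right, y down, z forward; pixel columns grow to the right and rows downward; lengths in m; the calibration is good to about 2 mm. A picture is of the moment at which its call begins. calibration takes no time and is no camera call.
- ticket.sign_off(): hands the job in; it is judged then, once.
The state is a dict: "time": time; "q": joint angles; "qvel": joint speeds; "joint_torque": joint torques, N m; "ee_pos": TCP position; "tool_rot": TCP orientation; "ft_force": force on the tool from outside, world axes, zero at the start; "moment": the same for the moment, N m; "width": finger opening in m; "gripper_force": force on a finger pad.
Only numpy, scipy, OpenCV 4.12 (cv2) and the standard library are available. Lean on these libraries where they do the work, as an engineer would, in place of code of your own. Each camera call takes 0.05 s, during which the arm holds its last target. There are 200 camera calls.

## Working session

There is one attempt and no reset: what is moved stays moved. The work goes in short steps, Python scripts to look and compute and a shell command to move; the robot and the scene stay as the last step left them, time stands still between calls to the robot, and variables do not carry over. Pictures are saved under pics/ and viewed, at most 14 in all, crops included, and the job is handed in when it is done.

```bash
ls; mkdir -p pics; python3 - <<'E'
from bench import sense, imaging
import cv2
for n in("scene","top"):
    cv2.imwrite(f"pics/{n}0.png",imaging.camera(n)); print(imaging.calibration(n))
s=sense();print(s)
E
```

```text
pics
{'fx': 470.75124585688616, 'fy': 470.75124585688616, 'cx': 318.86153037158334, 'cy': 243.35997332844073, 'k1': 0.017807697920572997, 'R': array([[ 0.39695651,  0.91783445,  0.00233499],
       [ 0.68319326, -0.29377519, -0.66853804],
       [-0.61292128,  0.26697578, -0.74367428]]), 't': array([-0.24429359, -0.29124044,  1.36271592])}
{'fx': 493.4217527118936, 'fy': 493.4217527118936, 'cx': 309.3345180430172, 'cy': 243.58756735968706, 'k1': -0.1066926855274197, 'R': array([[ 0.00749006, -0.99991   ,  0.01113102],
       [-0.98519572, -0.00928543, -0.17118167],
       [ 0.17126962, -0.00968407, -0.9851766 ]]), 't': array([0.01101898, 0.56756569, 1.13281011])}
{'time': 0.1, 'q': array([-1.24619998e+00,  2.17728185e-01,  1.61475742e+00, -1.71815088e-05,
        1.31127655e+00, -1.12187891e-01]), 'qvel': array([-0.00171956, -0.00170092, -0.00408769,  0.00103909, -0.00062365,
        0.0013725 ]), 'joint_torque': array([-4.07174384e-04, -3.98076260e+01, -3.04968739e+01, -2.20359907e-04,
        4.21142438e-03,  4.64654534e-06]), 'ee_pos': array([ 0.26419385, -0.56565541,  0.2440766 ]), 'tool_rot': array([-3.06486479e+00, -6.80197904e-01,  3.86912682e-04]), 'ft_force': array([1.0501922 , 0.14445679, 0.18315609]), 'moment': array([ 0.03870204, -0.00390015, -0.00231359]), 'gripper_force': 0.0, 'width': 0.08535906655849798}
```

View pics/scene0.png

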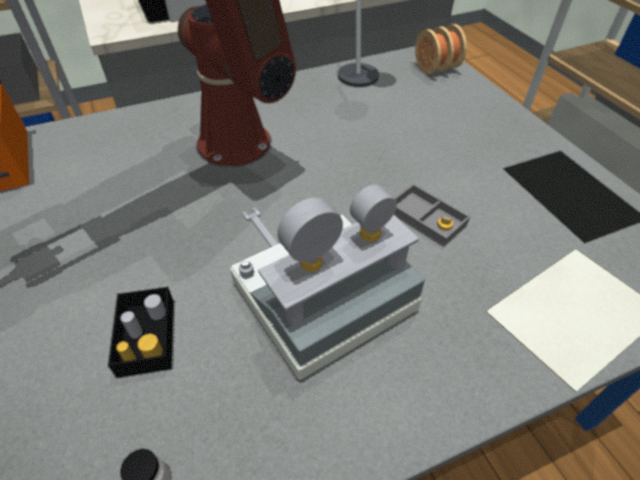

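View pics/top0.png

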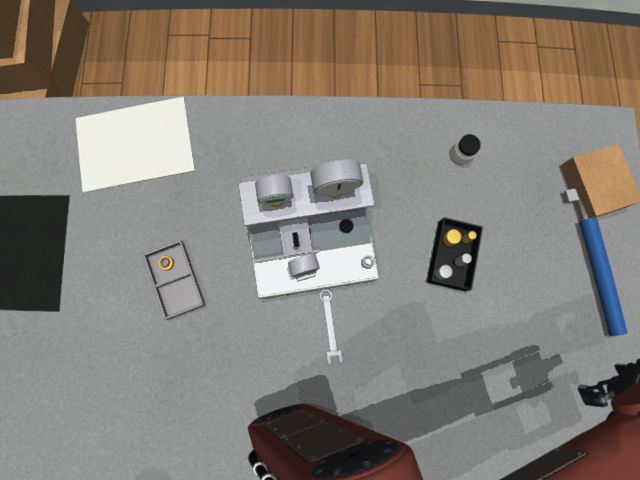

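The top view shows the console with its ledge around (315,278), the loose gauge at (303,265), the handle at (296,240), jog at (346,226), the coupling at (368,262), and the tray at (174,280) with its empty compartment near (182,295). The scene view is from behind, so the gauges hide the panel. I'll zoom in on the top view.

```bash
cat > h.py <<'E'
import numpy as np, cv2
from bench import sense, imaging
from scipy.spatial.transform import Rotation as Ro
def ray(n,u,v):
    c=imaging.calibration(n);R=np.array(c['R']);t=np.array(c['t'])
    d=np.array([(u-c['cx'])/c['fx'],(v-c['cy'])/c['fy']]);p=d.copy()
    for _ in range(20): p=d/(1+c['k1']*(p@p))
    return -R.T@t, R.T@np.array([*p,1])
def onz(n,u,v,z):
    o,d=ray(n,u,v);return o+d*(z-o[2])/d[2]
def proj(n,X):
    c=imaging.calibration(n);p=np.array(c['R'])@X+np.array(c['t']);p=p[:2]/p[2]
    p=p*(1+c['k1']*(p@p));return p*c['fx']+[c['cx'],c['cy']]
E
python3 - <<'E'
import cv2
im=cv2.imread('pics/top0.png')
a=cv2.resize(im[155:305,235:385],(600,600),interpolation=cv2.INTER_CUBIC)
cv2.imwrite('pics/c1.png',a)
a=cv2.resize(im[230:330,135:215],(480,600),interpolation=cv2.INTER_CUBIC)
cv2.imwrite('pics/c2.png',a)
E
```

```text
(no output)
```

View pics/c1.png

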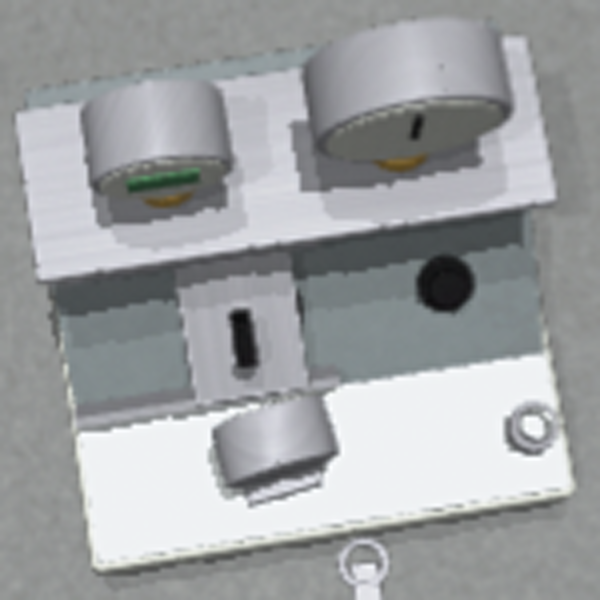

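View pics/c2.png

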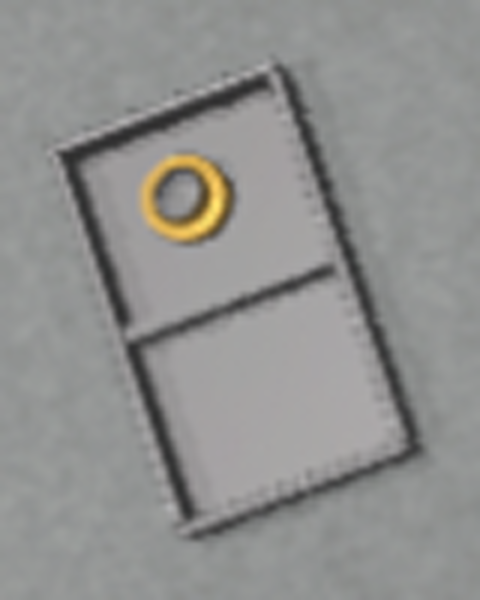

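Crop 1 (top pixel = 235+u/4, 155+v/4): the ledge's front corners are at (93,568) and (574,491), and its back corners at (76,432) and (549,354). The drum silhouette corners are about (213,437), (323,397), (338,450) and (225,487), and the handle top is about (245,338). Crop 2 (135+u/6, 230+v/6): the empty compartment lies between the divider (132,342)–(335,270) and the outer wall (188,530)–(418,450).

```bash
python3 - <<'E'
from h import *
np.set_printoptions(precision=4,suppress=True)
T=lambda u,v,z:onz('top',235+(u+.5)/4-.5,155+(v+.5)/4-.5,z)
U=lambda u,v,z:onz('top',135+(u+.5)/6-.5,230+(v+.5)/6-.5,z)
L=[T(93,568,.06),T(574,491,.06),T(549,354,.06),T(76,432,.06)]
yv=L[0]-L[1]+L[3]-L[2]; yv/=np.linalg.norm(yv); yaw=np.arctan2(-yv[0],yv[1])
xv=np.array([yv[1],-yv[0],0])
print('console',L,'W',np.linalg.norm(L[0]-L[1]),np.linalg.norm(L[3]-L[2]),'D',(L[3]-L[0])@xv,(L[2]-L[1])@xv,'yaw',np.degrees(yaw))
c=np.mean(L,0); o=c+xv*.0875; o[2]=0; print('origin',o)
print('front est',(L[0]+L[1])/2+xv*.13,'back est',(L[2]+L[3])/2+xv*.045)
B=[T(38,278,.185),T(556,203,.185)];print('bridge-> origin',(B[0]+B[1])/2-xv*.015)
con=lambda P:[(P-o)@xv,(P-o)@yv,P[2]]
# handle top: panel mid at x=2.5mm,z=.06+.0275..
n=np.array([-.5*xv[0],-.5*xv[1],.866]); 
mid=o+xv*.0025+[0,0,.0875+.0]
o0,d=ray('top',235+(245.5)/4-.5,155+(338.5)/4-.5)
s=((mid+n*.058-o0)@n)/(d@n);P=o0+d*s;print('handle top',P,con(P))
D=[T(213,437,.136),T(323,397,.136),T(338,450,.136),T(225,487,.136)]
for p in D:print(con(p))
print('len',[np.linalg.norm(D[i]-D[(i+1)%4]) for i in range(4)],'ctr',np.mean(D,0))
y2=D[0]-D[1]+D[3]-D[2];print('gauge yaw',np.degrees(np.arctan2(-y2[0],y2[1])))
F=[T(248,493,.076),T(325,471,.076)];y3=F[0]-F[1];print('foot',F,np.linalg.norm(y3),np.degrees(np.arctan2(-y3[0],y3[1])),'yaw; ctr',(F[0]+F[1])/2+.023*np.array([y3[1],-y3[0],0])/np.linalg.norm(y3))
K=[U(60,153,.032),U(278,65,.032),U(420,450,.032),U(185,533,.032)]
print('tray',K,[np.linalg.norm(K[i]-K[(i+1)%4]) for i in range(4)],np.mean(K,0))
tx=K[3]-K[0]+K[2]-K[1];tx/=np.linalg.norm(tx);print('tx',tx,np.degrees(np.arctan2(tx[1],tx[0])),'slot',np.mean(K,0)+tx*.04125)
print('coupling',T(531,428,.1), con(T(531,428,.1)))
E
```

```text
console [array([0.4389, 0.135 , 0.06  ]), array([ 0.4863, -0.1466,  0.06  ]), array([ 0.568 , -0.1329,  0.06  ]), array([0.5187, 0.1469, 0.06  ])] W 0.28552608065385454 0.2841014151112216 D 0.08071715894999239 0.08285073195318712 yaw 9.777130416385667
origin [0.5892 0.0154 0.    ]
front est [0.5907 0.0163 0.06  ] back est [0.5877 0.0146 0.06  ]
bridge-> origin [0.5918 0.0154 0.185 ]
handle top [0.5613 0.0465 0.1402] [np.float64(-0.02223569146696563), np.float64(0.035384038326190886), np.float64(0.1401900719012903)]
[np.float64(-0.07329307399821239), np.float64(0.06143645178457334), np.float64(0.1359999999999999)]
[np.float64(-0.06106839665846211), np.float64(-0.001937348510529022), np.float64(0.1359999999999999)]
[np.float64(-0.09145907593883452), np.float64(-0.00523220077231263), np.float64(0.1359999999999999)]
[np.float64(-0.1016241735132451), np.float64(0.059245218570628574), np.float64(0.1359999999999999)]
len [np.float64(0.06454208936736183), np.float64(0.03056876573480582), np.float64(0.0652737835108612), np.float64(0.02841571225094633)] ctr [0.5037 0.0295 0.136 ]
gauge yaw 19.71025104515597
foot [array([0.482 , 0.0449, 0.076 ]), array([0.4952, 0.0004, 0.076 ])] 0.04635439751139053 16.518590140822646 yaw; ctr [0.5106 0.0292 0.076 ]
tray [array([0.5381, 0.4175, 0.032 ]), array([0.5753, 0.3294, 0.032 ]), array([0.4202, 0.2647, 0.032 ]), array([0.3859, 0.3578, 0.032 ])] [np.float64(0.09557978601190015), np.float64(0.16807841035462376), np.float64(0.09924850335591832), np.float64(0.16354004984812232)] [0.4799 0.3424 0.032 ]
tx [-0.9269 -0.3752  0.    ] -157.9640017063344 slot [0.4416 0.3269 0.032 ]
coupling [ 0.518  -0.1164  0.1   ] [np.float64(-0.09255435955776793), np.float64(-0.11787940235757209), np.float64(0.10000000000000009)]
```

```bash
cat >> h.py <<'E'
np.set_printoptions(precision=4,suppress=True)
O=np.array([.5895,.0155,0]);YAW=np.radians(9.8)
CR=Ro.from_euler('z',YAW).as_matrix()
def down(a):  # tool down, tool y at world angle a (deg)
    y=np.array([np.cos(np.radians(a)),np.sin(np.radians(a)),0]);z=np.array([0,0,-1.]);return np.c_[np.cross(y,z),y,z]
def panel(x,y,h,s=1):  # console slope coords: x up slope, y across, h off the panel, from slope middle
    n=np.array([-.5,0,np.sqrt(.75)]);u=np.array([np.sqrt(.75),0,.5])
    p=O+CR@(np.array([.0025,0,.0875])+u*x+n*h+[0,y,0])
    return p,CR@np.c_[-s*u if 0 else np.cross([0,s,0],-n),[0,s,0],-n]
def plan(p,R):
    s=sense();R0=Ro.from_rotvec(s['tool_rot']).as_matrix()
    print('t',s['time'],'pos',s['ee_pos'],'q',s['q'],'w',s['width'],'F',s['ft_force'])
    print('turn',np.degrees(Ro.from_matrix(R0.T@R).as_rotvec()),'shift',R0.T@(np.array(p)-s['ee_pos']))
E
python3 - <<'E'
from h import *
R=Ro.from_rotvec(sense()['tool_rot']).as_matrix();print(R)
for a in(18.5,198.5): plan([.507,.0295,.26],down(a))
E
```

```text
[[ 0.9061  0.423  -0.0007]
 [ 0.423  -0.9061  0.0021]
 [ 0.0002 -0.0022 -1.    ]]
t 0.1 pos [ 0.2642 -0.5657  0.2441] q [-1.2462  0.2177  1.6148 -0.      1.3113 -0.1122] w 0.08535906655849798 F [1.0502 0.1445 0.1832]
turn [ -0.0915  -0.1006 -83.4738] shift [ 0.4718 -0.4366 -0.0149]
t 0.1 pos [ 0.2642 -0.5657  0.2441] q [-1.2462  0.2177  1.6148 -0.      1.3113 -0.1122] w 0.08535906655849798 F [1.0502 0.1445 0.1832]
turn [-0.1038  0.0944 96.5261] shift [ 0.4718 -0.4366 -0.0149]
```

```bash
python3 -m jog '[[[0,0,-42,0.236,-0.218,-0.03,1],[0,0,-42,0.236,-0.218,-0.03,0.55],[0,0,-42,0.236,-0.218,-0.03,0.55],[0,0,-83.5,0.472,-0.437,-0.015,0.55],[0,0,-83.5,0.472,-0.437,-0.015,0.55],[0,0,-83.5,0.472,-0.437,-0.015,0.55],[0,0,-83.5,0.472,-0.437,-0.015,0.55],[0,0,-83.5,0.472,-0.437,-0.015,0.55],[0,0,-83.5,0.472,-0.437,-0.015,0.55],[0,0,-83.5,0.472,-0.437,-0.015,0.55],[0,0,-83.5,0.472,-0.437,-0.015,0.55],[0,0,-83.5,0.472,-0.437,-0.015,0.55]]]' 60; python3 -c "
from h import *
plan([.507,.0295,.26],down(18.5))"
```

```text
time: 1.1
ee_pos: [0.453, -0.1017, 0.2591]
tool_rot: [-1.828, -2.555, 0.0]
ft_force: [0.8, 0.3, -0.3]
width: 0.0472
gripper_force: 0.0
t 1.1 pos [ 0.453  -0.1017  0.2591] q [-0.3722 -0.1489  1.9635 -0.      1.327  -0.7009] w 0.04715378083220444 F [ 0.7515  0.3005 -0.2543]
turn [-0.0029 -0.0017  0.3311] shift [ 0.1068  0.0935 -0.0009]
```

```bash
python3 -m jog '[[[0,0,0.3,0.107,0.0935,0,0.55],[0,0,0.3,0.107,0.0935,0,0.55],[0,0,0.3,0.107,0.0935,0,0.55],[0,0,0.3,0.107,0.0935,0,0.55],[0,0,0.3,0.107,0.0935,0,0.55],[0,0,0.3,0.107,0.0935,0,0.55],[0,0,0.3,0.107,0.0935,0.07,0.55],[0,0,0.3,0.107,0.0935,0.07,0.55],[0,0,0.3,0.107,0.0935,0.07,0.55],[0,0,0.3,0.107,0.0935,0.07,0.55]]]'; python3 -c "
from h import *
plan([.507,.0295,.148],down(18.5))
im=imaging.camera('top');cv2.imwrite('pics/t2.png',cv2.resize(im[155:305,235:435],(800,600),interpolation=cv2.INTER_CUBIC))"
```

```text
time: 1.93
ee_pos: [0.5055, 0.0262, 0.1875]
tool_rot: [-1.841, -2.54, 0.005]
ft_force: [-0.7, -0.1, 0.6]
width: 0.047
gripper_force: 0.0
t 1.9333 pos [0.5055 0.0262 0.1875] q [-0.0867  0.0253  1.9394 -0.0004  1.1823 -0.4029] w 0.04703053266922076 F [-0.7002 -0.136   0.6386]
turn [-0.2932 -0.1015 -0.3762] shift [0.0026 0.0026 0.0395]
```

View pics/t2.png

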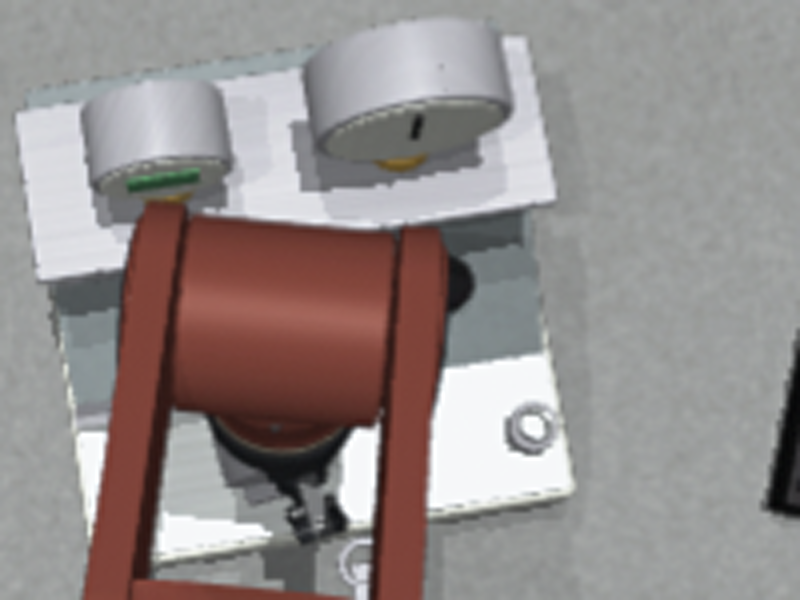

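The arm hides the gauge, but the coupling at (531,428) is clear of the wrist. There's no contact so far, so I'll descend with the forces monitored.

```bash
python3 -m jog '[[[0,0,0,0.0026,0.0026,0,0.55],[0,0,0,0.0026,0.0026,0.01,0.55],[0,0,0,0.0026,0.0026,0.02,0.55],[0,0,0,0.0026,0.0026,0.03,0.55],[0,0,0,0.0026,0.0026,0.037,0.55],[0,0,0,0.0026,0.0026,0.04,0.55],[0,0,0,0.0026,0.0026,0.04,0.55]]]'; python3 -c "
from h import *
plan([.507,.0295,.148],down(18.5));print(sense()['moment'])"
```

```text
time: 2.57
ee_pos: [0.5082, 0.0307, 0.1478]
tool_rot: [-1.84, -2.543, 0.002]
ft_force: [-0.4, 0.4, 0.5]
width: 0.0468
gripper_force: 0.0
t 2.5667 pos [0.5082 0.0307 0.1478] q [-0.0776  0.0813  1.9634  0.      1.0999 -0.3957] w 0.046843597755864316 F [-0.3799  0.4446  0.4571]
turn [-0.1549 -0.0664 -0.2722] shift [-0.0008 -0.0015 -0.0002]
[0.001  0.0153 0.0138]
```

No contact. Closing the jaws.

```bash
python3 -m jog '[[[0,0,0,0,0,0,0.45],[0,0,0,0,0,0,0.42],[0,0,0,0,0,0,0.39],[0,0,0,0,0,0,0.36],[0,0,0,0,0,0,0.3],[0,0,0,0,0,0,0.3],[0,0,0,0,0,0,0.3]]]' 50; python3 -c "
from h import *
plan([.507,.0295,.148],down(18.5));print(sense()['moment'])"
```

```text
time: 3.15
ee_pos: [0.5091, 0.0306, 0.1496]
tool_rot: [-1.841, -2.545, 0.0]
ft_force: [-3.3, 0.1, 1.9]
width: 0.0335
gripper_force: 49.6
t 3.15 pos [0.5091 0.0306 0.1496] q [-0.0776  0.0792  1.9617 -0.0001  1.1011 -0.3957] w 0.03345993843692048 F [-3.3115  0.0737  1.8805]
turn [-0.0264 -0.0074 -0.268 ] shift [-0.0004 -0.0024  0.0016]
[-0.0744  0.4695 -0.0006]
```

```bash
python3 -m jog '[[[0,0,0,0,0,-0.01,0.3],[0,0,0,0,0,-0.025,0.3],[0,0,0,0,0,-0.045,0.3],[0,0,0,0,0,-0.065,0.3],[0,0,0,0,0,-0.08,0.3],[0,0,0,0,0,-0.08,0.3],[0,0,0,0,0,-0.08,0.3]]]' 60; python3 -c "
from h import *
plan([.442,.327,.23],down(22));print(sense()['moment'],sense()['gripper_force'])"
```

```text
time: 3.73
ee_pos: [0.5102, 0.0306, 0.2304]
tool_rot: [1.84, 2.543, 0.003]
ft_force: [0.1, -0.2, -3.5]
width: 0.033
gripper_force: 60.2
t 3.7333 pos [0.5102 0.0306 0.2304] q [-0.0776 -0.0161  1.8956  0.0001  1.2588 -0.3957] w 0.03304749086168399 F [ 0.0934 -0.2175 -3.4724]
turn [ 0.1746  0.0708 -3.7733] shift [0.3029 0.0279 0.0001]
[ 0.0763 -0.0451 -0.0001] 60.221242904663086
```

```bash
python3 -m jog '[[[0,0,-0.3,0.01,0.001,0,0.3],[0,0,-0.6,0.03,0.003,0,0.3],[0,0,-1,0.06,0.006,0,0.3],[0,0,-1.4,0.095,0.009,0,0.3],[0,0,-1.8,0.13,0.012,0,0.3],[0,0,-2.2,0.165,0.015,0,0.3],[0,0,-2.6,0.2,0.018,0,0.3],[0,0,-3,0.235,0.021,0,0.3],[0,0,-3.4,0.265,0.024,0,0.3],[0,0,-3.8,0.288,0.027,0,0.3],[0,0,-3.8,0.3,0.028,0,0.3],[0,0,-3.8,0.303,0.028,0,0.3]]]'; python3 -c "
from h import *
im=imaging.camera('top');cv2.imwrite('pics/t3.png',im);cv2.imwrite('pics/s3.png',cv2.resize(imaging.camera('scene')[100:280,330:530],(667,600)))
plan([.442,.327,.0945],down(22))"
```

```text
time: 4.73
ee_pos: [0.4392, 0.3288, 0.2276]
tool_rot: [-1.751, -2.606, 0.004]
ft_force: [-0.6, -1.6, -3.0]
width: 0.0331
gripper_force: 60.0
t 4.8333 pos [0.4403 0.3268 0.2281] q [ 0.511   0.0716  1.8103 -0.0008  1.2623  0.1257] w 0.032984894342549795 F [ 1.002  -0.4236 -3.5088]
turn [-0.1424  0.0621  0.0913] shift [-0.0004  0.002   0.1336]
```

View pics/s3.png

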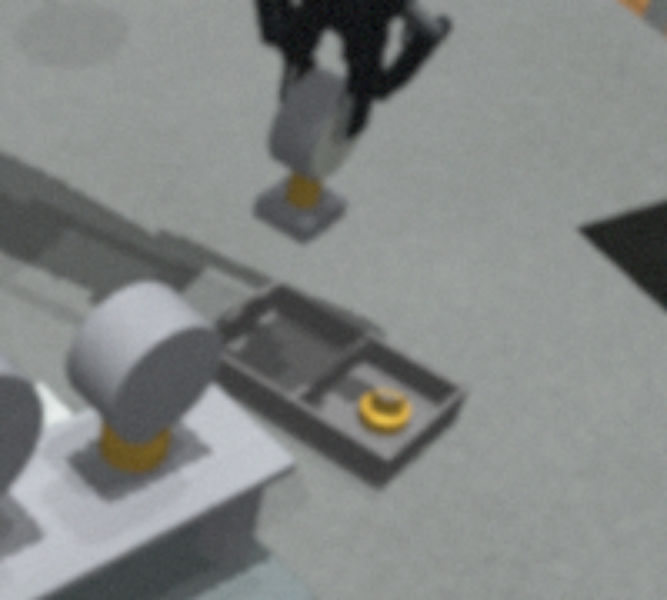

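The gauge hangs upright over the empty compartment. In the crop its foot's bottom corners are at about (255,215), (306,243) and (345,212). The compartment corners at the rim are near (280,288), (218,350), (312,398) and (368,345). I'll check the offset.

```bash
python3 - <<'E'
from h import *
S=lambda u,v,z:onz('scene',330+u/3.335,100+v/3.333,z)
a,b=S(255,215,.1385),S(345,212,.1385);print('foot',(a+b)/2,np.linalg.norm(a-b), S(306,243,.1385))
K=[S(280,286,.032),S(216,350,.032),S(380,488,.032),S(467,392,.032)]
print(K,np.mean(K,0),[np.linalg.norm(K[i]-K[(i+1)%4]) for i in range(4)])
c=np.mean(K,0);tx=np.array([-.927,-.375,0]);print('slot',c+.04125*tx)
E
```

```text
foot [0.4374 0.3289 0.1385] 0.06228019120647339 [0.4661 0.3159 0.1385]
[array([0.3978, 0.3557, 0.032 ]), array([0.4402, 0.2763, 0.032 ]), array([0.6012, 0.3106, 0.032 ]), array([0.5483, 0.4181, 0.032 ])] [0.4969 0.3402 0.032 ] [np.float64(0.08998132358580728), np.float64(0.16455133951896603), np.float64(0.11975394820588875), np.float64(0.1629537254263996)]
slot [0.4587 0.3247 0.032 ]
```

The two views disagree by about 15 mm, so I'll take a closer look at the tray in both.

```bash
python3 - <<'E'
import cv2,numpy as np
a=cv2.resize(cv2.imread('pics/scene0.png')[180:250,390:475],None,fx=6,fy=6,interpolation=cv2.INTER_CUBIC)
b=cv2.resize(cv2.imread('pics/top0.png')[233:328,140:210],None,fx=4,fy=4,interpolation=cv2.INTER_CUBIC)
c=np.zeros((600,800,3),np.uint8);c[:a.shape[0],:a.shape[1]]=a;c[:b.shape[0],515:515+b.shape[1]]=b
cv2.imwrite('pics/c4.png',c)
E
```

```text
(no output)
```

View pics/c4.png

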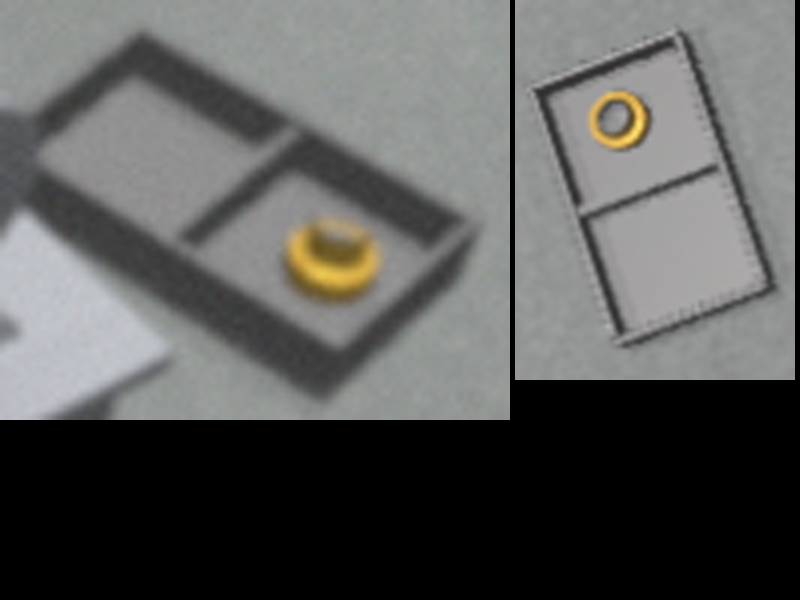

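```bash
python3 - <<'E'
from h import *
S=lambda u,v,z:onz('scene',390+(u+.5)/6-.5,180+(v+.5)/6-.5,z)
print('far',S(140,34,.032),'right',S(480,222,.032),'near rim',S(335,356,.032),'near base',S(322,400,0))
A=S(140,34,.032);B=S(480,222,.032);print(np.linalg.norm(A-B),(A-B)/np.linalg.norm(A-B))
tx=(A-B)/np.linalg.norm(A-B);ty=np.array([-tx[1],tx[0],0])
print('center from scene',(A+B)/2+.05*ty,'slot',(A+B)/2+.05*ty+.04125*tx)
print('floor fit base', S(322,400,0)+.085*tx-.05*ty)
E
```

```text
far [0.3949 0.3544 0.032 ] right [0.5451 0.4192 0.032 ] near rim [0.5832 0.3264 0.032 ] near base [0.5786 0.3312 0.    ]
0.1635119506659882 [-0.9181 -0.3963  0.    ]
center from scene [0.4898 0.3409 0.032 ] slot [0.4519 0.3245 0.032 ]
floor fit base [0.4807 0.3435 0.    ]
```

```bash
python3 -m jog '[[[0,0,0,-0.002,0.004,0.015,0.3],[0,0,0,-0.002,0.004,0.04,0.3],[0,0,0,-0.002,0.004,0.065,0.3],[0,0,0,-0.002,0.004,0.09,0.3],[0,0,0,-0.002,0.004,0.11,0.3],[0,0,0,-0.002,0.004,0.12,0.3],[0,0,0,-0.002,0.004,0.126,0.3],[0,0,0,-0.002,0.004,0.129,0.3],[0,0,0,-0.002,0.004,0.130,0.3],[0,0,0,-0.002,0.004,0.130,0.3]]]'; python3 -c "
from h import *
plan([.445,.326,.0945],down(22))"
```

```text
time: 5.67
ee_pos: [0.4467, 0.3271, 0.1006]
tool_rot: [1.756, 2.604, 0.003]
ft_force: [0.8, -0.4, -3.3]
width: 0.0335
gripper_force: 60.0
t 5.6667 pos [0.4467 0.3271 0.1006] q [ 0.5053  0.2359  1.888  -0.0001  1.0154  0.1213] w 0.033489761155856 F [ 0.7543 -0.444  -3.3305]
turn [ 0.1274 -0.0102  0.0043] shift [-0.0004 -0.0019  0.0061]
```

```bash
python3 -m jog '[[[0,0,0,0,-0.001,0.001,0.3],[0,0,0,0,-0.001,0.002,0.3],[0,0,0,0,-0.001,0.003,0.3],[0,0,0,0,-0.001,0.004,0.3],[0,0,0,0,-0.001,0.005,0.3],[0,0,0,0,-0.001,0.005,0.3],[0,0,0,0,-0.001,0.005,0.3]]]'; python3 -c "
from h import *
plan([.445,.326,.0945],down(22))"
```

```text
time: 6.25
ee_pos: [0.4448, 0.3266, 0.0947]
tool_rot: [1.756, 2.605, 0.001]
ft_force: [-0.3, 0.2, -0.9]
width: 0.0331
gripper_force: 60.1
t 6.25 pos [0.4448 0.3266 0.0947] q [0.5061 0.2424 1.8934 0.0001 1.0054 0.1215] w 0.0331202098919376 F [-0.3119  0.1649 -0.8569]
turn [ 0.0215 -0.0081  0.0319] shift [-0.0006 -0.0001  0.0002]
```

It has touched down and most of the weight is off the wrist. I'll release and rise.

```bash
python3 -m jog '[[[0,0,0,0,0,0.0005,0.42],[0,0,0,0,0,0.0005,0.45],[0,0,0,0,0,0.0005,0.5],[0,0,0,0,0,0.0005,0.55],[0,0,0,0,0,0.0005,0.55],[0,0,0,0,0,-0.02,0.55],[0,0,0,0,0,-0.05,0.55],[0,0,0,0,0,-0.085,0.55],[0,0,0,0,0,-0.12,0.5],[0,0,0,0,0,-0.155,0.5],[0,0,0,0,0,-0.165,0.5],[0,0,0,0,0,-0.165,0.5]]]'; python3 - <<'E'
from h import *
cv2.imwrite('pics/s5.png',cv2.resize(imaging.camera('scene')[120:270,350:500],(600,600)))
for s in(1,-1):
    plan(*panel(0,.028,.12,s))
E
```

```text
time: 7.25
ee_pos: [0.4472, 0.3279, 0.2645]
tool_rot: [1.754, 2.601, 0.014]
ft_force: [0.6, -0.7, 0.1]
width: 0.0424
gripper_force: 0.0
t 7.3 pos [0.4457 0.327  0.2613] q [ 0.506   0.0475  1.7717 -0.      1.318   0.1216] w 0.042719480740996484 F [-0.0282  0.4792  0.2118]
turn [-20.1022 -25.0635 -75.9247] shift [-0.3032 -0.0341  0.0695]
t 7.3 pos [0.4457 0.327  0.2613] q [ 0.506   0.0475  1.7717 -0.      1.318   0.1216] w 0.042719480740996484 F [-0.0282  0.4792  0.2118]
turn [-26.5346  21.2821  99.6261] shift [-0.3032 -0.0341  0.0695]
```

View pics/s5.png

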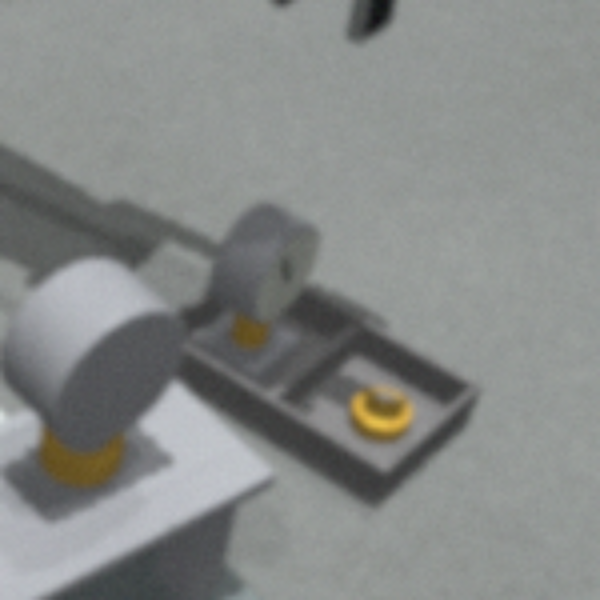

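The gauge stands upright in the empty compartment at about (255,280), and the fitting at (383,410) is undisturbed. Next I'll measure the handle and the jog button (as a frame check) by mask.

```bash
python3 - <<'E'
from h import *
im=imaging.camera('top');cv2.imwrite('pics/t6.png',im)
roi=im[215:262,250:380];m=(roi.max(2)<45).astype(np.uint8)
n,l,st,ce=cv2.connectedComponentsWithStats(m)
nn=CR@np.array([-.5,0,np.sqrt(.75)]);u=CR@np.array([np.sqrt(.75),0,.5]);y=CR@np.array([0,1.,0])
mid=O+CR@np.array([.0025,0,.0875])
def hit(px,h):
    o,d=ray('top',*px);s=((mid+nn*h-o)@nn)/(d@nn);P=o+d*s-mid;return P@u,P@y
for i in range(1,n):
    if st[i,4]>15:
        c=ce[i]+[250,215];ys,xs=np.nonzero(l==i)
        print(st[i],c,'h16',hit(c,.016),'h43',hit(c,.043),'h58',hit(c,.058))
        for r in np.unique(ys)[::3]:print(r+215,xs[ys==r].min()+250,xs[ys==r].max()+250,end=' | ')
        print()
for X in(0.,):
  for Y in (.025,.035):
    for h in(.028,.058):
      for dx in(-.013,.013): print(Y,h,dx,[proj('top',mid+u*dx+nn*h+y*(Y+e)) for e in(-.006,.006)])
for e in(0,.01): print('plate edges',[proj('top',mid+nn*.028+y*(.025+e+k)+u*-.033) for k in(-.042,.042)])
print('jog',proj('top',mid+nn*.016-y*.085))
E
```

```text
[ 90   4  13  14 138] [345.8623 225.4855] h16 (np.float64(0.0032841514183846203), np.float64(-0.08368817334039645)) h43 (np.float64(0.012561854688514743), np.float64(-0.0803187870104244)) h58 (np.float64(0.017716134283031402), np.float64(-0.07844690571599551))
219 344 347 | 222 341 351 | 225 340 352 | 228 340 351 | 231 343 349 | 
[43 18  6 14 50] [295.36 239.4 ] h16 (np.float64(-0.010780995181005542), np.float64(0.036056824474725295)) h43 (np.float64(-0.0011482396944115306), np.float64(0.03640343911978865)) h58 (np.float64(0.004203291131473986), np.float64(0.03659600281149051))
233 294 296 | 236 294 296 | 239 294 297 | 242 294 297 | 245 295 298 | 
0.025 0.028 -0.013 [array([303.226 , 240.8582]), array([298.0311, 241.6916])]
0.025 0.028 0.013 [array([301.6208, 230.1763]), array([296.3836, 231.0123])]
0.025 0.058 -0.013 [array([304.2977, 245.3472]), array([298.9701, 246.2037])]
0.025 0.058 0.013 [array([302.6596, 234.4259]), array([297.2872, 235.2852])]
0.035 0.028 -0.013 [array([298.8971, 241.5526]), array([293.6993, 242.3866])]
0.035 0.028 0.013 [array([297.2567, 230.8729]), array([292.0166, 231.7097])]
0.035 0.058 -0.013 [array([299.8583, 246.0609]), array([294.5275, 246.9179])]
0.035 0.058 0.013 [array([298.1829, 235.142 ]), array([292.8074, 236.002 ])]
plate edges [array([319.9068, 246.4692]), array([283.7744, 252.2874])]
plate edges [array([315.6156, 247.1605]), array([279.4627, 252.9813])]
jog [346.5785 226.7366]
```

```bash
sed -i 's/O=np.array.*;YAW/O=np.array([.5913,.0168,0]);YAW/' h.py; python3 -c "
from h import *
plan(*panel(0,.035,.16,1))"
```

```text
t 7.35 pos [0.4444 0.3263 0.2588] q [ 0.506   0.0493  1.7745 -0.      1.3181  0.1216] w 0.0425833330678725 F [-0.6079 -0.1038 -0.3192]
turn [-20.3474 -25.2163 -75.8709] shift [-0.2913 -0.0482  0.0327]
```

```bash
python3 -m jog '[[[0,0,0,-0.02,-0.03,-0.03,0.5],[-4,-5,-15,-0.05,-0.04,-0.03,0.5],[-7,-9,-27,-0.1,-0.048,-0.02,0.5],[-10,-13,-39,-0.15,-0.048,0,0.5],[-14,-17,-52,-0.2,-0.048,0.01,0.5],[-17,-21,-64,-0.25,-0.048,0.02,0.5],[-20.3,-25.2,-75.9,-0.291,-0.048,0.033,0.5],[-20.3,-25.2,-75.9,-0.291,-0.048,0.033,0.5],[-20.3,-25.2,-75.9,-0.291,-0.048,0.033,0.5],[-20.3,-25.2,-75.9,-0.291,-0.048,0.033,0.5],[-20.3,-25.2,-75.9,-0.291,-0.048,0.033,0.5],[-20.3,-25.2,-75.9,-0.291,-0.048,0.033,0.5]]]'; python3 -c "
from h import *
plan(*panel(0,.035,.09,1))"
```

```text
time: 8.35
ee_pos: [0.507, 0.0383, 0.222]
tool_rot: [-0.064, 2.665, 0.057]
ft_force: [-0.6, -0.0, 0.1]
width: 0.0426
gripper_force: 0.0
t 8.35 pos [0.507  0.0383 0.222 ] q [-0.125  -0.3004  2.2202  0.1565  0.7623 -1.8322] w 0.04263229358435268 F [-0.6017 -0.009   0.1437]
turn [-1.717  -2.6153 -6.615 ] shift [-0.0067  0.002   0.0672]
```

```bash
python3 -m jog '[[[-1.7,-2.6,-6.6,-0.007,0.002,0.02,0.5],[-1.7,-2.6,-6.6,-0.007,0.002,0.04,0.5],[-1.7,-2.6,-6.6,-0.007,0.002,0.06,0.5],[-1.7,-2.6,-6.6,-0.007,0.002,0.067,0.5],[-1.7,-2.6,-6.6,-0.007,0.002,0.067,0.5],[-1.7,-2.6,-6.6,-0.007,0.002,0.067,0.5]]]'; python3 -c "
from h import *
plan(*panel(0,.035,.048,1))
im=imaging.camera('top');cv2.imwrite('pics/t7.png',cv2.resize(im[175:325,215:415],(800,600),interpolation=cv2.INTER_CUBIC))"
```

```text
time: 8.85
ee_pos: [0.5449, 0.0445, 0.1682]
tool_rot: [-0.217, 2.61, 0.06]
ft_force: [0.3, 0.0, 0.2]
width: 0.0425
gripper_force: 0.0
t 8.85 pos [0.5449 0.0445 0.1682] q [-0.125  -0.1355  2.2145  0.27    0.574  -2.0528] w 0.042522360262238657 F [0.2676 0.0492 0.2068]
turn [-0.0692  0.0259 -0.2564] shift [ 0.0027 -0.0002  0.0437]
```

View pics/t7.png

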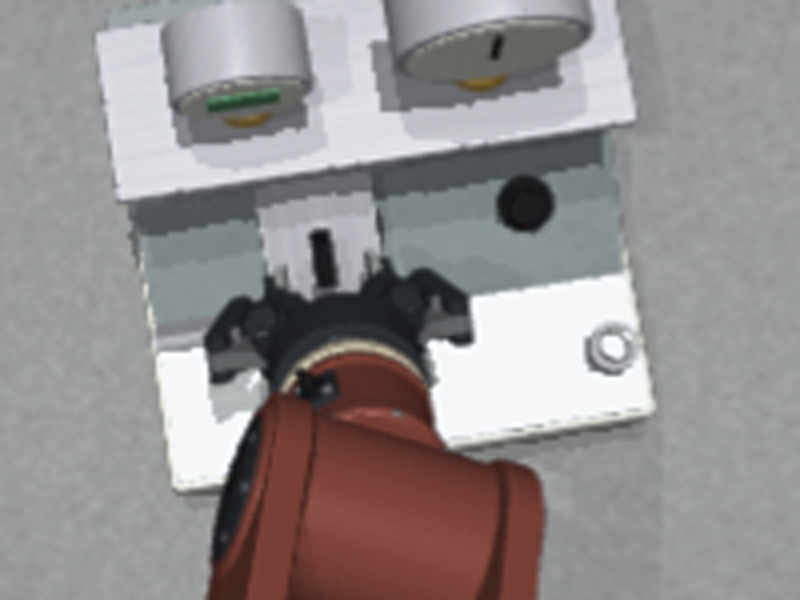

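The fingertips at (280,270) and (370,265) straddle the handle at (322,257), lined up with it. Going in.

```bash
python3 -m jog '[[[0,0,0,0.0027,0,0.01,0.5],[0,0,0,0.0027,0,0.02,0.5],[0,0,0,0.0027,0,0.03,0.5],[0,0,0,0.0027,0,0.04,0.5],[0,0,0,0.0027,0,0.044,0.5],[0,0,0,0.0027,0,0.044,0.4],[0,0,0,0.0027,0,0.044,0.25],[0,0,0,0.0027,0,0.044,0.1],[0,0,0,0.0027,0,0.044,0.05],[0,0,0,0.0027,0,0.044,0.05],[0,0,0,0.0027,0,0.044,0.05]]]' 30; python3 -c "
from h import *
plan(*panel(0,.097,.048,1))"
```

```text
time: 9.82
ee_pos: [0.5661, 0.0476, 0.1316]
tool_rot: [-0.218, 2.605, 0.059]
ft_force: [-2.3, 0.4, 3.4]
width: 0.0112
gripper_force: 33.1
t 9.8167 pos [0.5661 0.0476 0.1316] q [-0.1113 -0.0191  2.1918  0.3066  0.4758 -2.0868] w 0.011246860313412052 F [-2.336   0.3844  3.3991]
turn [-0.1406  0.3137 -0.2094] shift [0.0031 0.0624 0.0011]
```

```bash
python3 -m jog '[[[0,0,0,0,0.006,0,0.05],[0,0,0,0,0.012,0,0.05],[0,0,0,0,0.018,0,0.05],[0,0,0,0,0.024,0,0.05],[0,0,0,0,0.03,0,0.05],[0,0,0,0,0.036,0,0.05],[0,0,0,0,0.042,0,0.05],[0,0,0,0,0.048,0,0.05],[0,0,0,0,0.052,0,0.05],[0,0,0,0,0.055,0,0.05],[0,0,0,0,0.058,0,0.05],[0,0,0,0,0.06,0,0.05]]]'; python3 -c "
from h import *
plan(*panel(0,.097,.048,1)); print(CR.T@sense()['ft_force'])"
```

```text
time: 10.82
ee_pos: [0.556, 0.107, 0.1316]
tool_rot: [-0.218, 2.605, 0.058]
ft_force: [-4.5, -2.3, 5.5]
width: 0.0113
gripper_force: 33.7
t 10.8167 pos [0.556  0.107  0.1316] q [ 0.0311 -0.0246  2.1972  0.1567  0.4488 -1.8299] w 0.011282663666963736 F [-4.466  -2.3016  5.4762]
turn [-0.1531  0.3065 -0.1897] shift [0.0031 0.0021 0.0011]
[-4.7926 -1.5079  5.4762]
```

Still moving freely, with about 1.5–2 N of drag. I'll creep to the stop.

```bash
python3 -m jog '[[[0,0,0,0,0.001,0,0.05],[0,0,0,0,0.002,0,0.05],[0,0,0,0,0.003,0,0.05],[0,0,0,0,0.004,0,0.05],[0,0,0,0,0.004,0,0.05],[0,0,0,0,0.004,0,0.05]]]'; python3 -c "
from h import *
plan(*panel(0,.097,.048,1)); print(CR.T@sense()['ft_force'])"
```

```text
time: 11.32
ee_pos: [0.5558, 0.1084, 0.1316]
tool_rot: [-0.218, 2.604, 0.053]
ft_force: [-4.4, -13.6, 6.3]
width: 0.0115
gripper_force: 34.0
t 11.3167 pos [0.5558 0.1084 0.1316] q [ 0.0371 -0.0244  2.197   0.1418  0.4468 -1.8123] w 0.011515489268332277 F [ -4.4138 -13.5881   6.2545]
turn [-0.3669  0.3208 -0.1314] shift [0.0031 0.0007 0.0011]
[ -6.6622 -12.6385   6.2545]
```

It's against the stop: 12.6 N, with TCP y = 96.3 mm in the console frame. I'll ease off, release and retreat.

```bash
python3 -m jog '[[[0,0,0,0,-0.003,0,0.05],[0,0,0,0,-0.003,0,0.2],[0,0,0,0,-0.003,0,0.3],[0,0,0,0,-0.003,0,0.4],[0,0,0,0,-0.003,0,0.4],[0,0,0,0,-0.003,-0.02,0.4],[0,0,0,0,-0.003,-0.04,0.4],[0,0,0,0,-0.003,-0.05,0.4],[0,0,0,0,-0.025,-0.05,0],[0,0,0,0,-0.05,-0.05,0],[0,0,0,0,-0.07,-0.05,0],[0,0,0,0,-0.074,-0.05,0]]]'; python3 -c "
from h import *
plan(*panel(0,.0245,.045,1)); print(CR.T@sense()['ft_force'])
im=imaging.camera('top');cv2.imwrite('pics/t8.png',cv2.resize(im[175:325,215:415],(800,600),interpolation=cv2.INTER_CUBIC))"
```

```text
time: 12.32
ee_pos: [0.5434, 0.0316, 0.1747]
tool_rot: [-0.214, 2.604, 0.057]
ft_force: [0.3, -0.1, -0.5]
width: 0.0001
gripper_force: 0.0
t 12.3167 pos [0.5434 0.0316 0.1747] q [-0.1569 -0.1538  2.2178  0.2892  0.5898 -2.093 ] w 0.0001080862230504816 F [ 0.2911 -0.0535 -0.508 ]
turn [-0.2458  0.3401 -0.3178] shift [0.0031 0.002  0.0541]
[ 0.2777 -0.1022 -0.508 ]
```

View pics/t8.png

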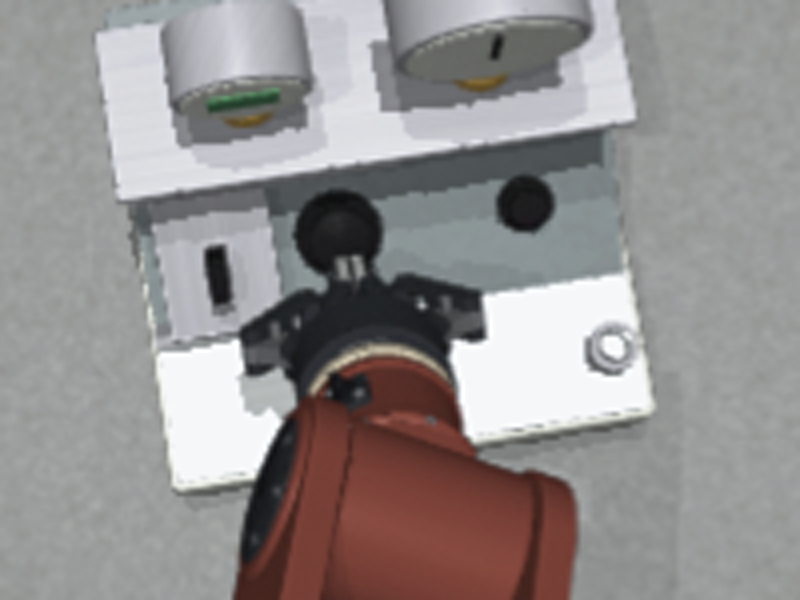

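The shutter is open with its handle at (218,275). The vent button is uncovered at (339,232) and the shut fingers are beside it at (350,262). The jog button and coupling are untouched. I'll compute the vent's centre.

```bash
python3 - <<'E'
from h import *
nn=CR@np.array([-.5,0,np.sqrt(.75)]);u=CR@np.array([np.sqrt(.75),0,.5]);y=CR@np.array([0,1.,0])
mid=O+CR@np.array([.0025,0,.0875])
o,d=ray('top',215+339.5/4-.5,175+232.5/4-.5);s=((mid+nn*.022-o)@nn)/(d@nn);P=o+d*s-mid;print(P@u,P@y)
plan(*panel(0.001,.0255,.040,1))
E
```

```text
0.003936257864134887 0.02371884743613476
t 12.3667 pos [0.5432 0.0319 0.1744] q [-0.1562 -0.1536  2.218   0.2886  0.5901 -2.0914] w -0.00012036038765489074 F [ 0.3184 -0.0743  0.564 ]
turn [-0.2268  0.2905 -0.354 ] shift [0.0017 0.0027 0.0589]
```

```bash
python3 -m jog '[[[0,0,0,0,0.002,0.015,0],[0,0,0,0,0.002,0.035,0],[0,0,0,0,0.002,0.05,0],[0,0,0,0,0.002,0.057,0],[0,0,0,0,0.002,0.059,0],[0,0,0,0,0.002,0.061,0],[0,0,0,0,0.002,0.063,0],[0,0,0,0,0.002,0.063,0],[0,0,0,0,0.002,0.063,0]]]'; python3 -c "
from h import *
plan(*panel(0.002,.0245,.028,1)); print(CR.T@sense()['ft_force'])"
```

```text
time: 13.12
ee_pos: [0.5736, 0.0411, 0.1203]
tool_rot: [-0.218, 2.605, 0.059]
ft_force: [-1.7, 0.0, 1.2]
width: -0.0001
gripper_force: 1.0
t 13.1167 pos [0.5736 0.0411 0.1203] q [-0.1249  0.0193  2.1802  0.3371  0.4547 -2.1294] w -0.0001279321084493755 F [-1.6614  0.0106  1.2407]
turn [-0.1054  0.277  -0.2222] shift [ 0.0007 -0.0024  0.0083]
[-1.6353  0.2932  1.2407]
```

Contact at about 2 N, as expected at the top of travel. Pressing now.

```bash
python3 -m jog '[[[0,0,0,0,-0.001,0.002,0],[0,0,0,0,-0.001,0.004,0],[0,0,0,0,-0.001,0.006,0],[0,0,0,0,-0.001,0.007,0],[0,0,0,0,-0.001,0.008,0],[0,0,0,0,-0.001,0.0085,0]]]'; python3 -c "
from h import *
plan(*panel(0.002,.0245,.028,1)); f=CR.T@sense()['ft_force'];print(f,f@[-.5,0,.866])"
```

```text
time: 13.62
ee_pos: [0.5782, 0.0406, 0.1134]
tool_rot: [-0.218, 2.605, 0.059]
ft_force: [-14.7, -0.3, 18.2]
width: 0.0
gripper_force: 11.5
t 13.6167 pos [0.5782 0.0406 0.1134] q [-0.1246  0.0431  2.1723  0.348   0.4399 -2.1418] w 4.414098414574568e-06 F [-14.6892  -0.3288  18.1926]
turn [-0.0982  0.2668 -0.1932] shift [ 0.0011 -0.0012  0.0001]
[-14.5308   2.1763  18.1926] 23.02016666957138
```

23 N is well above the 8 N spring, so it's bottomed out. Holding.

```bash
for i in 1 2 3 4; do python3 -m jog '[[[0,0,0,0,0,0,0],[0,0,0,0,0,0,0],[0,0,0,0,0,0,0],[0,0,0,0,0,0,0],[0,0,0,0,0,0,0],[0,0,0,0,0,0,0],[0,0,0,0,0,0,0],[0,0,0,0,0,0,0],[0,0,0,0,0,0,0],[0,0,0,0,0,0,0],[0,0,0,0,0,0,0],[0,0,0,0,0,0,0]]]' | egrep 'time|ft_|ee'; done
```

```text
time: 14.62
ee_pos: [0.5781, 0.0406, 0.1134]
ft_force: [-10.6, 1.2, 12.7]
time: 15.62
ee_pos: [0.5781, 0.0406, 0.1134]
ft_force: [-10.4, 1.6, 12.2]
time: 16.62
ee_pos: [0.5781, 0.0406, 0.1134]
ft_force: [-11.1, 1.2, 13.2]
time: 17.62
ee_pos: [0.5781, 0.0406, 0.1134]
ft_force: [-10.4, 1.2, 13.2]
```

Held fully down at a steady 16 N or so for 4 s. Now I'll release and go to the handle.

```bash
python3 -m jog '[[[0,0,0,0,0,-0.01,0],[0,0,0,0,0,-0.03,0],[0,0,0,0,0,-0.05,0],[0,0,0,0,0,-0.065,0],[0,0,0,0,0.03,-0.065,0.4],[0,0,0,0,0.06,-0.065,0.5],[0,0,0,0,0.0715,-0.065,0.5],[0,0,0,0,0.0715,-0.065,0.5],[0,0,0,0,0.0715,-0.065,0.5],[0,0,0,0,0.0715,-0.065,0.5]]]'; python3 -c "
from h import *
plan(*panel(0.001,.0963,.048,1))
im=imaging.camera('top');cv2.imwrite('pics/t9.png',cv2.resize(im[175:325,215:415],(800,600),interpolation=cv2.INTER_CUBIC))"
```

```text
time: 18.45
ee_pos: [0.5342, 0.105, 0.1684]
tool_rot: [-0.217, 2.605, 0.058]
ft_force: [0.2, -0.5, 0.3]
width: 0.0426
gripper_force: 0.0
t 18.45 pos [0.5342 0.105  0.1684] q [ 0.0279 -0.1449  2.2235  0.1342  0.5427 -1.8057] w 0.0425692589903303 F [ 0.2309 -0.5106  0.292 ]
turn [-0.1635  0.276  -0.2273] shift [ 0.0018 -0.0002  0.044 ]
```

View pics/t9.png

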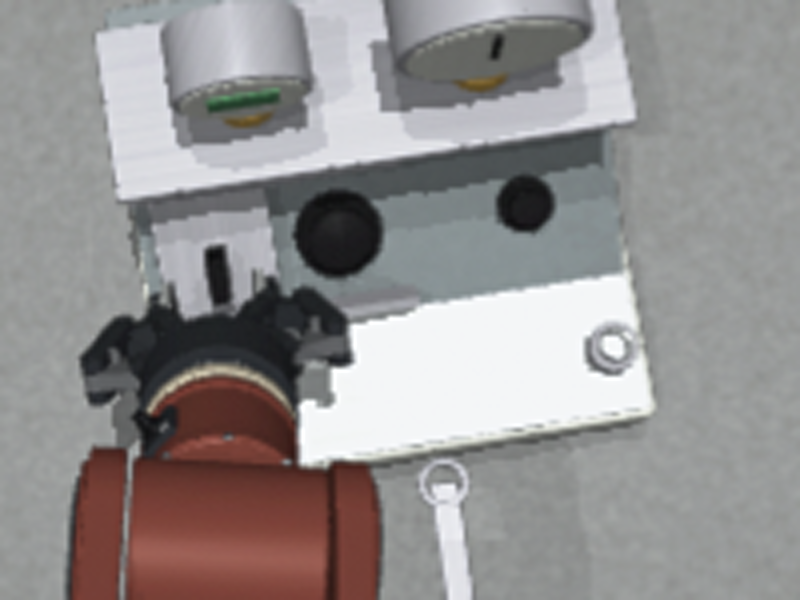

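The vent button has sprung back at (339,232). The open fingers at (172,295) and (258,283) straddle the handle at (218,275), so I'll grip it.

```bash
python3 -m jog '[[[0,0,0,0.0015,0,0.01,0.5],[0,0,0,0.0015,0,0.02,0.5],[0,0,0,0.0015,0,0.03,0.5],[0,0,0,0.0015,0,0.04,0.5],[0,0,0,0.0015,0,0.044,0.5],[0,0,0,0.0015,0,0.044,0.4],[0,0,0,0.0015,0,0.044,0.25],[0,0,0,0.0015,0,0.044,0.1],[0,0,0,0.0015,0,0.044,0.05],[0,0,0,0.0015,0,0.044,0.05],[0,0,0,0.0015,0,0.044,0.05]]]' 30 && python3 -m jog '[[[0,0,0,0,-0.006,0,0.05],[0,0,0,0,-0.012,0,0.05],[0,0,0,0,-0.018,0,0.05],[0,0,0,0,-0.024,0,0.05],[0,0,0,0,-0.03,0,0.05],[0,0,0,0,-0.036,0,0.05],[0,0,0,0,-0.042,0,0.05],[0,0,0,0,-0.048,0,0.05],[0,0,0,0,-0.054,0,0.05],[0,0,0,0,-0.06,0,0.05],[0,0,0,0,-0.066,0,0.05],[0,0,0,0,-0.069,0,0.05]]]'; python3 -c "
from h import *
plan(*panel(0.001,.0243,.048,1)); print(CR.T@sense()['ft_force'])"
```

```text
time: 19.42
ee_pos: [0.5547, 0.1081, 0.1302]
tool_rot: [-0.217, 2.605, 0.057]
ft_force: [0.8, -6.1, -0.8]
width: 0.0113
gripper_force: 32.7
time: 20.42
ee_pos: [0.5661, 0.0405, 0.1301]
tool_rot: [-0.217, 2.605, 0.059]
ft_force: [0.1, 2.1, 1.4]
width: 0.0113
gripper_force: 33.0
t 20.4167 pos [0.5661 0.0405 0.1301] q [-0.1283 -0.0166  2.1927  0.3244  0.4774 -2.1171] w 0.01125748744651967 F [0.1161 2.0692 1.4463]
turn [-0.1348  0.2844 -0.2456] shift [ 0.0001 -0.0033  0.0006]
[0.4666 2.0193 1.4463]
```

```bash
python3 -m jog '[[[0,0,0,0,-0.001,0,0.05],[0,0,0,0,-0.002,0,0.05],[0,0,0,0,-0.003,0,0.05],[0,0,0,0,-0.004,0,0.05],[0,0,0,0,-0.005,0,0.05],[0,0,0,0,-0.0055,0,0.05],[0,0,0,0,-0.0055,0,0.05]]]'; python3 -c "
from h import *
plan(*panel(0.001,.0243,.048,1)); print(CR.T@sense()['ft_force'])"
```

```text
time: 21.0
ee_pos: [0.5668, 0.0368, 0.1301]
tool_rot: [-0.218, 2.606, 0.062]
ft_force: [-1.7, 6.5, 5.7]
width: 0.0113
gripper_force: 33.6
t 21.0 pos [0.5668 0.0368 0.1301] q [-0.1382 -0.0151  2.1911  0.3374  0.4818 -2.1371] w 0.011343962857486789 F [-1.6776  6.482   5.7093]
turn [ 0.0018  0.257  -0.2528] shift [0.0002 0.0004 0.0006]
[-0.5498  6.673   5.7093]
```

```bash
python3 -m jog '[[[0,0,0,0,-0.0007,0,0.05],[0,0,0,0,-0.0015,0,0.05],[0,0,0,0,-0.0015,0,0.05],[0,0,0,0,-0.0015,0,0.05]]]'; python3 -c "
from h import *
plan(*panel(0.001,.0243,.048,1)); print(CR.T@sense()['ft_force'])"
```

```text
time: 21.33
ee_pos: [0.5668, 0.0367, 0.1301]
tool_rot: [-0.218, 2.606, 0.065]
ft_force: [-0.6, 12.4, 5.0]
width: 0.0112
gripper_force: 33.5
t 21.3333 pos [0.5668 0.0367 0.1301] q [-0.14   -0.0147  2.1906  0.3425  0.4841 -2.1428] w 0.011155832750408651 F [-0.6125 12.4228  4.9507]
turn [ 0.1354  0.228  -0.2683] shift [0.0001 0.0005 0.0005]
[ 1.5109 12.3458  4.9507]
```

At the closed stop: the force rose and there was no further motion. I'll ease off slightly, release, retreat and check.

```bash
python3 -m jog '[[[0,0,0,0,0.001,0,0.05],[0,0,0,0,0.001,0,0.2],[0,0,0,0,0.001,0,0.35],[0,0,0,0,0.001,0,0.5],[0,0,0,0,0.001,0,0.5],[0,0,0,0,0.001,-0.02,0.5],[0,0,0,0,0.001,-0.05,0.5],[0,0,0,0,0.001,-0.08,0.5],[0,0,0,0,0.001,-0.12,0.5],[0,0,0,0,0.001,-0.15,0.5],[0,0,0,0,0.001,-0.15,0.5],[0,0,0,0,0.001,-0.15,0.5]]]'; python3 -c "
from h import *
im=imaging.camera('top');im0=cv2.imread('pics/top0.png');print(sense()['ft_force'],sense()['ee_pos'])
a=np.zeros((600,800,3),np.uint8)
a[:,:600]=cv2.resize(im[155:305,235:385],(600,600),interpolation=cv2.INTER_CUBIC);a[:360,600:]=cv2.resize(im[230:320,145:195],(200,360))
cv2.imwrite('pics/t10.png',a)"
```

```text
time: 22.33
ee_pos: [0.4933, 0.0217, 0.2623]
tool_rot: [-0.216, 2.6, 0.056]
ft_force: [0.4, 0.1, -0.1]
width: 0.0425
gripper_force: 0.0
[-0.0949  0.4546  0.2711] [0.4924 0.022  0.2599]
```

View pics/t10.png

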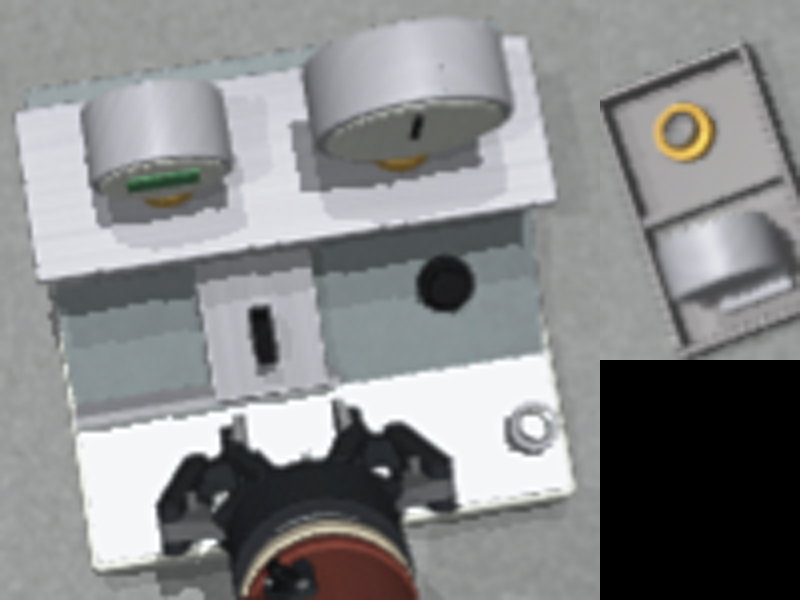

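The shutter is fully closed, with the handle at (263,337), about 10 mm past its starting position at (245,338). The gauge stands upright in its compartment, the coupling at (531,428) and the fitting are unmoved, and the gripper is clear. Handing in.

```bash
python3 -c "
from bench import ticket
print(ticket.sign_off())"
```

```text
the job is handed in; nothing more can be done
None
```

I handed the job in at about 22 s of the 72 s: the gauge stands upright in the tray's empty compartment, the shutter was slid fully open, the vent button held down for 4 s and let spring back, and the shutter closed to its stop, with the jog button not pressed and the coupling and fitting not moved (no verdict was returned).

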